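# Load the check weights on the donation scale

### The arm

A 6-joint arm with a two-finger parallel gripper is mounted at the origin on the work surface. World frame = base frame: x ahead of the robot, y to its left, z up, the work surface at z = 0. Lengths are in m, angles in rad, forces in N, time in s.
With the tool pointing down it reaches from about 0.35 to 0.775 m from the base axis. Payload 5.5 kg.
Tool frame: the origin (TCP) lies at the very end of the fingers, on their centre line; the grasp point (between the pads) lies 19 mm behind it; z points along the fingers, y is the direction in which the jaws open and shut (so a half turn about z gives the same grasp; the last joint's range is limited). The gripper opens to 85 mm and grips with 20 to 120 N. Pads are 22 mm wide; open, the fingers measure 114 mm over their backs; the gripper's body (76 mm by 85 mm) begins 54 mm behind the grasp point. The pads swing forward as they close: fully open they stand 13 mm farther back than shut.
Start: joints at [1.106, 0.313, 0.046, 1.304, 0, 1.431], TCP at [0.184, 0.545, 0.231] pointing down, gripper open.
Joint ranges: [-2.76, 2.76], [-0.86, 1.69], [-1.03, 1.26], [-2.2, 2.34], [-1.47, 1.5], [-3.14, 3.14]. Speed limits (rad/s): [2.57, 2.57, 3.14, 3.14, 3.14, 3.14].

### API

Orientations are given as a unit quaternion [w, x, y, z].
In Python, from workcell import get_state, read_camera, hand_in, find_in, silhouettes gives the robot as it stands. The module is installed in compiled form; this text tells all that it offers.
- The arm moves only by the tool send_rows, never from a script. Its argument "deltas" is a list that holds one entry, the list of rows, each a list of 6 numbers: the shift along the world's x, y, z in cm, then the turn, a rotation vector about the world's x, y, z in degrees. In form: [[[dx, dy, dz, wx, wy, wz], ...]]. A call has 1 to 12 rows; each row is the pose to reach, as a shift and turn from the pose commanded when the call began; what a row does not reach only later rows make up. A row lasts 1/10 s, in which the tool goes at most 50 mm and 8.59 degrees, less where a joint would pass 70% of its speed; a pose out of reach is approached as far as the arm can. A call with a gripper value outside its range is refused whole. "jaw" is the opening, from -1 (shut) to 1 (fully open), so that 0 is half open, set as the call begins (left out, the last holds). The fingers move at their own pace and stop on an object; "force" is the grip in N (left out, the last holds). Time passes only in rows, so rows that repeat a pose let the fingers close. It gives the time, the measured TCP pose, the force and the opening at its end, in the units of the state.
- get_state(): the state, without advancing time (a new reading comes with each control period).
- read_camera(name): name is "scene" or "top" or "wrist"; returns a dict with "img" (480x640x3 uint8, red, green, blue), "z_map" (480x640 float32, m along the optical axis (not along the pixel's ray), 0 where there is no reading), "vfov" (degrees; the focal length in pixels is half the picture's height over the tangent of half this angle, whatever the lens; pixels are square), "cx", "cy" (the principal point, pixels), "R" (3x3) and "t" (3): a world point X has camera coordinates R X + t; the wrist camera has in their place "hand_eye" (4x4, takes a point from camera to tool coordinates, whose origin is the TCP and whose axes are the flange's). Camera axes: x right, y down, z forward; pixel columns grow to the right and rows downward; lengths in m; the calibration is good to about 2 mm. A picture is of the moment at which its call begins: read the wrist's pose just before it.
- hand_in(): hands the job in, once; it reports no verdict.
Trained networks look in a picture, given as the dict that the camera call returned (one of the last four; its "shot" number tells which), for a name from the list of things; names that differ only in an ending like _2 or _b are one class to them, and where a whole thing is asked for, a point or a joint stands for the part that bears it (a point fixed in the world has none). Each returns a list of dicts, best first, with "conf" (0 to 1); they miss things now and then, are a little off and sometimes report something else, mostly with a low value. They report only what shows in the picture. A call takes as long as a camera call. They do not tell look-alikes from the thing itself.
- find_in(picture, thing): "box" ([centre column, centre row, width, height] in pixels, round what is visible of it).
- silhouettes(picture, thing): "mask" (480x640 bool, what is visible of it) and "box" ([centre column, centre row, width, height] in pixels, round what is visible of it).
The state is a dict: "clock": time; "joint_pos": joint angles; "qvel": joint speeds; "tau": joint torques, N m; "tcp_pos": TCP position; "orientation": TCP orientation; "wrist_force": force on the tool from outside, world axes, zero at the start; "ft_torque": the same for the moment, N m; "finger_gap": finger opening in m.
Only numpy, scipy, OpenCV 4.12 (cv2) and the standard library are available. Lean on these libraries where they do the work, as an engineer would, in place of code of your own. Each camera call takes 0.05 s, during which the arm holds its last target.

### The job

Load the donation scale for its daily check: slide the large steel disc weight, without lifting it, from the loading ledge across to the middle of the weighing pan, centred on the marked circle. Then lay the medium disc weight flat and centred on it, and the small one flat and centred on the medium, setting each down gently without dropping it. Leave the tube rack, basket, scissors and dispenser bottle where they are.

Things in the scene. Friction and masses are not known exactly. Their poses are not given: they have to be found in the camera images.
- pan_centre (a point): Centre of the weighing pan's top face, 45 mm above the table. The pan is a flat square metal plate, 150 x 150 mm, with a thin flat dark circle, 104 mm inside diameter, round its centre and a dot in the middle; nothing on it stands up. z up, y points from the pan to the loading ledge, x away from the console.
- scale: The scale, fixed to the table; origin on the table below the pan's centre, axes as for the pan. White housing under the pan, 170 (x) x 150 mm (y); on its -x side a grey console reaching to 123 mm from the origin, 38 mm high at most, lower than the pan.
- ledge_centre (a point): Point on the top face of the loading ledge, at its centre, 153 mm from the pan centre along the pan's +y. The ledge is a fixed flat white plate, 150 x 150 mm, its top level with the pan (45 mm above the table), no rim, with a 3 mm gap between it and the pan that a disc slides over. Axes as for the pan.
- large_weight: Large plain steel disc, 96 mm diameter, 14 mm thick, about 0.8 kg, edges rounded 1.5 mm; too wide to be picked up. It starts flat on the loading ledge. Origin at the centre of its underside, z up along its axis. It slides with ordinary friction (about 3 to 12 N) and stops where the push stops.
- medium_weight: Medium plain steel disc, 56 mm diameter, 16 mm thick, about 0.3 kg, lying flat on the table to the robot's right of the scale. Origin at the centre of its underside, z up along its axis.
- small_weight: Small plain steel disc, 36 mm diameter, 16 mm thick, about 0.13 kg, lying flat on the table to the robot's right of the scale; it and the medium disc may be either way round. Origin at the centre of its underside, z up along its axis.
- tube_rack: Bystander: white tube rack with tubes, 90 x 200 mm (x, y), 90 mm high over the tubes, on the table. Origin at the centre of its underside.
- basket: Bystander: orange open plastic basket, 150 x 240 mm (x, y), 70 mm high, on the table beyond the scale. Origin at the centre of its underside.
- scissors: Bystander: steel scissors lying on the table, about 180 mm long along x, 75 mm wide, 9 mm high. Origin at the table under about the middle of their length.
- dispenser: Bystander: clear plastic bottle, 66 mm diameter, 160 mm high, standing on the table. Origin at the centre of its underside.
Mind the look-alikes: they are no part of the job. What is shaped like the large_weight but brown or green is not meant.

How it is judged:
By the outcome, as a careful person would: the job done as asked, in the order asked, and still so for the second after the job is handed in, with the robot touching nothing.
It also fails if it takes over 72 s, if anything falls off the work surface, if the arm or the gripper's body presses on something with over 40 N, if the wrist force passes 120 N, or if a joint passes its speed limit or range.

## Working session

There is one attempt and no reset: what is moved stays moved. The work goes in short steps, Python scripts to look and compute and a tool call to move; the robot and the scene stay as the last step left them, time stands still between calls to the robot, and variables do not carry over. Pictures are saved under pics/ and viewed, and the job is handed in when it is done.

Besides the shell and the picture viewer there is one more tool, called by a JSON object that holds its "fn" and its "kwargs", one argument or row to a line. send_rows: Moves the arm, as the interface text tells. Its arguments: {"type":"object","properties":{"deltas":{"type":"array","items":{"type":"array","items":{"type":"array","items":{"type":"number"}}}},"jaw":{"type":"number"},"force":{"type":"number"}},"required":["deltas"]}

```bash
mkdir -p pics
cat > h.py <<'E'
import numpy as np, cv2
from workcell import get_state, read_camera, find_in, silhouettes
from scipy.spatial.transform import Rotation as Rn
def cap(name):
    s=get_state(); c=read_camera(name); 
    c['f']=240/np.tan(np.radians(c['vfov'])/2)
    if 'hand_eye' in c:
        q=s['orientation']; T=np.eye(4); T[:3,:3]=Rn.from_quat([q[1],q[2],q[3],q[0]]).as_matrix(); T[:3,3]=s['tcp_pos']
        c['M']=T@np.array(c['hand_eye'])
    else:
        R=np.array(c['R']);t=np.array(c['t']); M=np.eye(4); M[:3,:3]=R.T; M[:3,3]=-R.T@t; c['M']=M
    return c
def ray(c,u,v):
    d=np.array([(u-c['cx'])/c['f'],(v-c['cy'])/c['f'],1]); return c['M'][:3,3], c['M'][:3,:3]@d
def atz(c,u,v,z):
    o,d=ray(c,u,v); return o+d*(z-o[2])/d[2]
def cloud(c):
    vv,uu=np.mgrid[0:480,0:640]; z=c['z_map']
    P=np.stack([(uu-c['cx'])/c['f']*z,(vv-c['cy'])/c['f']*z,z],-1)
    return P@c['M'][:3,:3].T+c['M'][:3,3]
def proj(c,X):
    p=c['M'][:3,:3].T@(np.array(X)-c['M'][:3,3]); return c['f']*p[0]/p[2]+c['cx'],c['f']*p[1]/p[2]+c['cy']
def save(c,n): cv2.imwrite(f'pics/{n}.png',cv2.cvtColor(c['img'],cv2.COLOR_RGB2BGR))
E
python3 - <<'E'
from h import *
for n in ['scene','top']:
    c=cap(n); save(c,n+'0'); print(n,c['M'][:3,3].round(3),c['f'])
    for t in ['scale','large_weight','medium_weight','small_weight','tube_rack','basket','scissors','dispenser']:
        print(t,[(np.round(d['box']).tolist(),round(d['conf'],2), atz(c,d['box'][0],d['box'][1],.0).round(3).tolist()) for d in find_in(c,t)])
print(get_state())
E
```

```text
scene [ 1.292 -0.853  1.106] 619.6337898508731
scale [([344.0, 208.0, 130.0, 87.0], 0.93, [0.553, 0.162, 0.0])]
large_weight [([338.0, 159.0, 31.0, 20.0], 0.86, [0.402, 0.324, 0.0]), ([430.0, 225.0, 40.0, 33.0], 0.8, [0.763, 0.257, 0.0]), ([441.0, 186.0, 35.0, 26.0], 0.71, [0.701, 0.414, 0.0]), ([375.0, 187.0, 38.0, 26.0], 0.58, [0.562, 0.289, 0.0])]
medium_weight [([175.0, 287.0, 19.0, 22.0], 0.71, [0.423, -0.319, 0.0]), ([422.0, 138.0, 28.0, 53.0], 0.56, [0.532, 0.575, 0.0]), ([344.0, 209.0, 132.0, 85.0], 0.38, [0.553, 0.159, 0.0])]
small_weight [([255.0, 304.0, 17.0, 14.0], 0.45, [0.604, -0.234, 0.0])]
tube_rack [([120.0, 356.0, 110.0, 101.0], 0.69, [0.485, -0.524, 0.0])]
basket [([383.0, 273.0, 112.0, 106.0], 0.83, [0.77, 0.039, 0.0])]
scissors [([313.0, 345.0, 61.0, 61.0], 0.8, [0.778, -0.235, 0.0])]
dispenser [([420.0, 138.0, 30.0, 54.0], 0.72, [0.528, 0.573, 0.0])]
top [ 0.452 -0.026  1.665] 556.2900429123631
scale [([260.0, 259.0, 114.0, 88.0], 0.84, [0.55, 0.16, 0.0])]
large_weight [([233.0, 245.0, 32.0, 35.0], 0.96, [0.592, 0.244, 0.0]), ([232.0, 187.0, 30.0, 29.0], 0.96, [
[... 638 characters left out ...]
8, [0.576, 0.496, 0.0])]
{'clock': 0.9, 'joint_pos': array([ 1.10640380e+00,  3.13169194e-01,  4.61223826e-02,  1.30362881e+00,
       -1.45757724e-05,  1.43126174e+00]), 'qvel': array([-0.00096698, -0.001274  ,  0.00187526,  0.00071401, -0.0011025 ,
        0.00015378]), 'tau': array([-1.61627682e-03, -4.80448723e+01,  2.98812997e+01,  8.77642697e-05,
       -2.23651755e-04,  3.64473145e-07]), 'tcp_pos': array([0.18352026, 0.54496761, 0.23134989]), 'orientation': array([2.49066091e-05, 1.61715682e-01, 9.86837390e-01, 5.54541286e-05]), 'wrist_force': array([-0.18490729, -1.37179192, -0.21068572]), 'ft_torque': array([-0.01691772, -0.00115588, -0.00251194]), 'finger_gap': 0.08540097979903512}
```

View pics/top0.png

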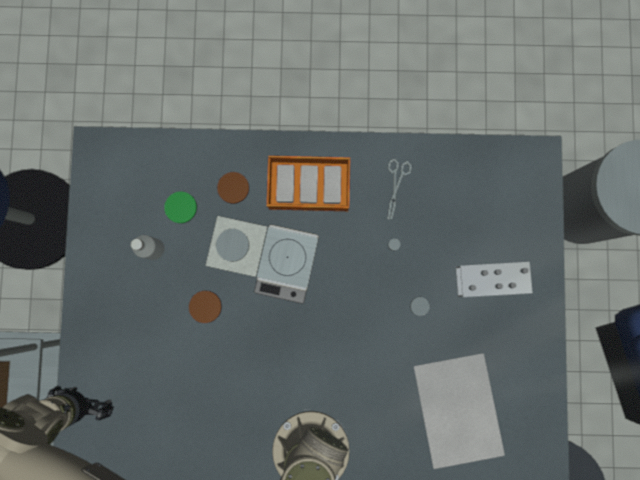

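View pics/scene0.png

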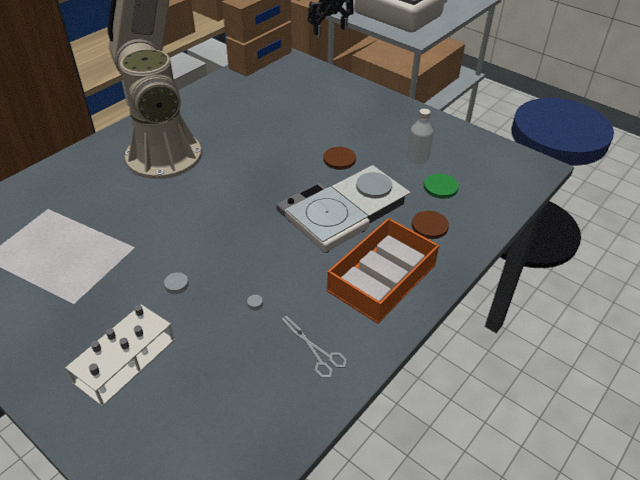

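Run:
```python
from h import *
a=cv2.imread('pics/top0.png')[210:350,180:320]; a=cv2.resize(a,(560,560),interpolation=cv2.INTER_CUBIC); cv2.imwrite('pics/crop0.png',a)
```

```text
(no output)
```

View pics/crop0.png

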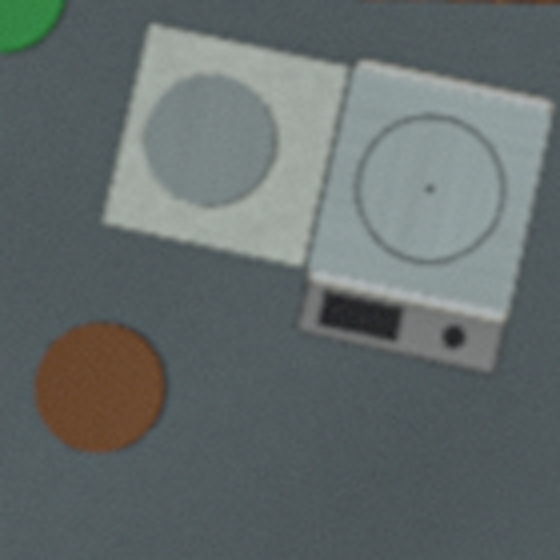

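Top picture, candidates for the large weight: steel disc on the white ledge at (232,245) is the right one. The brown discs at (233,187) and (205,307) and the green one at (181,207) are look-alikes. The crop confirms it: grey, on the ledge, beside the pan (centre near (287,257)). The medium disc is at (420,307) and the small one at (394,244).

```bash
cat > m.py <<'E'
from h import *
def tri(c1,p1,c2,p2):
    o1,d1=ray(c1,*p1);o2,d2=ray(c2,*p2)
    A=np.stack([d1,-d2],1);s=np.linalg.lstsq(A,o2-o1,rcond=None)[0]
    a=o1+d1*s[0];b=o2+d2*s[1]; return (a+b)/2,np.linalg.norm(a-b)
E
python3 - <<'E'
from m import *
T=cap('top');S=cap('scene')
PT=cloud(T);PS=cloud(S)
for n,gu in [('large_weight',(.59,.245,.059)),('medium_weight',(.418,-.323,.016)),('small_weight',(.607,-.245,.016))]:
    ctr=[]
    for c,P in((T,PT),(S,PS)):
        u,v=proj(c,gu)
        best=None
        for d in silhouettes(c,n):
            if np.hypot(d['box'][0]-u,d['box'][1]-v)<12:
                m=d['mask']; ys,xs=np.nonzero(m); best=d
                me=cv2.erode(m.astype(np.uint8),np.ones((3,3)))>0
                h=P[me][:,2]
                print(n,d['conf'],xs.mean(),ys.mean(),m.sum(),'z med',np.median(h), 'xy med',np.median(P[me],0)[:2], 'ray@top',atz(c,xs.mean(),ys.mean(),gu[2]))
                ctr.append((xs.mean(),ys.mean()));break
        else: print('miss',n,u,v)
    if len(ctr)==2: print('  tri',tri(T,ctr[0],S,ctr[1]))
print('pan top', atz(T,287.4,256.9,.045), 'depth',np.median(PT[250:264,281:294],(0,1)))
u,v=proj(S,atz(T,287.4,256.9,.045)); print('scene pan expected',u,v)
a=cv2.cvtColor(S['img'],cv2.COLOR_RGB2BGR)[150:260,270:420]; cv2.imwrite('pics/crop1.png',cv2.resize(a,(750,550),interpolation=cv2.INTER_CUBIC))
E
```

```text
large_weight 0.56 232.22796709753231 244.83901292596946 851 z med 0.05863272128586283 xy med [0.58773318 0.23630083] ray@top [0.58764261 0.23590474 0.059     ]
large_weight 0.91 373.26590330788804 185.2760814249364 786 z med 0.058573283512868723 xy med [0.59363345 0.23135951] ray@top [0.59357209 0.23093682 0.059     ]
  tri (array([0.58868262, 0.23741967, 0.05224718]), np.float64(0.001229538112327455))
medium_weight 0.84 419.63448275862066 305.5551724137931 290 z med 0.01614299066894176 xy med [ 0.42357634 -0.31525604] ray@top [ 0.42229056 -0.31515191  0.016     ]
medium_weight 0.65 175.61124694376528 283.0440097799511 409 z med 0.014940001331658959 xy med [ 0.42738632 -0.31667046] ray@top [ 0.42826472 -0.31765673  0.016     ]
  tri (array([ 0.42282601, -0.31542305,  0.01007675]), np.float64(0.0019767555837180545))
small_weight 0.54 394.1764705882353 244.05042016806723 119 z med 0.016424287418699945 xy med [ 0.60287506 -0.2383584 ] ray@top [ 0.60285651 -0.23885622  0.016     ]
small_weight 0.66 254.48214285714286 302.1205357142857 224 z med 0.014611852107346612 xy med [ 0.60732642 -0.23863355] ray@top [ 0.60815805 -0.23960527  0.016     ]
  tri (array([ 0.60433483, -0.23827849,  0.01167776]), np.float64(0.0031341740568982686))
pan top [0.55660562 0.07617729 0.045     ] depth [0.55681189 0.07725747 0.04595426]
scene pan expected 325.4939843565251 212.51952804968073
```

View pics/crop1.png

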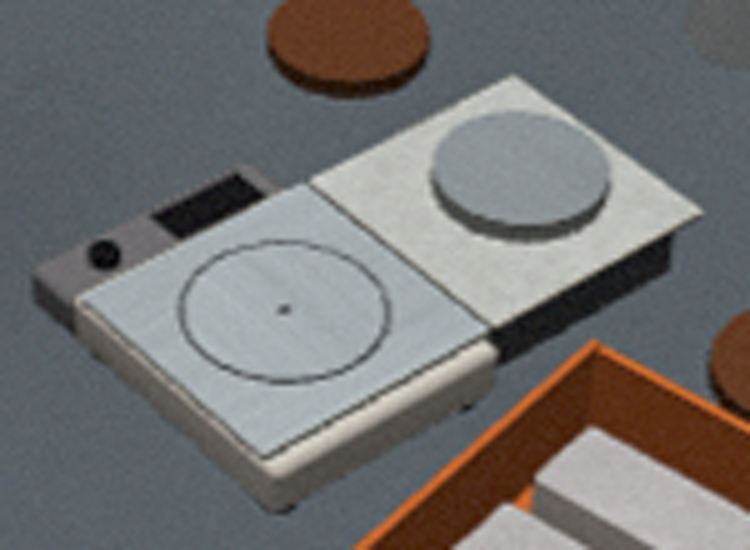

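Crop: the pan dot is at scene (326.4,211.4), and the steel disc sits clean on the ledge at about (374,184). Next, a close wrist view.

Run:
```python
from m import *
c=cap('wrist');print(np.round(c['hand_eye'],3),c['f'],c['cx'],c['cy']);save(c,'w0')
T=cap('top');S=cap('scene');print('pan tri',tri(T,(287.1,256.6),S,(326.4,211.4)))
```

```text
[[ 0.001 -0.962 -0.275  0.069]
 [ 1.     0.001  0.     0.   ]
 [-0.    -0.275  0.962 -0.143]
 [ 0.     0.     0.     1.   ]] 349.2925993220233 314.5778037158391 242.9880039723281
pan tri (array([0.55771951, 0.07729952, 0.04865772]), np.float64(0.00134197316481967))
```

View pics/w0.png

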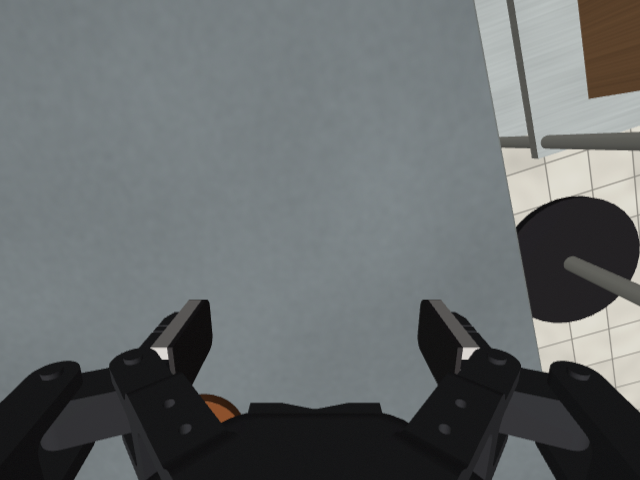

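Wrist view: the camera sits on the tool's +x side, with the fingers in the lower half of the picture. I'll move behind the disc, camera facing the pan.

{"fn": "send_rows", "kwargs": {
  "deltas": [
    [[3.5,-2,0.3,0,0,8],[7,-4,0.6,0,0,16],[10.5,-6,0.9,0,0,24],[14,-8,1.2,0,0,32],[17.5,-10,1.5,0,0,40],[21,-12,1.8,0,0,48],[24.5,-14,2,0,0,56],[28,-16,2,0,0,64],[31.5,-18,2,0,0,72],[35,-20,2,0,0,80],[38.5,-22,2,0,0,88],[42,-23,2,0,0,96]]
  ],
  "jaw": 0.1
}}

```text
clock: 2.65
tcp_pos: [0.605, 0.3131, 0.2516]
orientation: [0.0, -0.627, 0.779, -0.0]
wrist_force: [-0.2, 0.5, 0.3]
finger_gap: 0.0467
```

{"fn": "send_rows", "kwargs": {
  "deltas": [
    [[0,0,0,0,0,0],[0,0,0,0,0,0],[0,0,0,0,0,0]]
  ]
}}

```text
clock: 2.95
tcp_pos: [0.6027, 0.3153, 0.2513]
orientation: [-0.0, -0.625, 0.781, 0.0]
wrist_force: [-0.3, 0.3, 0.1]
finger_gap: 0.0471
```

Run:
```python
from m import *
c=cap('wrist');save(c,'w1');s=get_state();print(s['clock'],s['tcp_pos'],s['orientation'],s['joint_pos'],s['finger_gap'])
P=cloud(c)
for d in silhouettes(c,'large_weight'):
    m=d['mask'];me=cv2.erode(m.astype(np.uint8),np.ones((5,5)))>0; print(d['conf'],np.round(d['box']),np.median(P[me],0).round(4))
```

```text
3.0 [0.60252485 0.31559983 0.25162999] [-6.50204244e-05 -6.25339792e-01  7.80352561e-01  1.44852713e-04] [ 3.64507939e-01  5.30753518e-01  4.24753438e-01  1.46500872e+00
  2.36001253e-04 -9.86625889e-01] 0.047132560227528125
0.89 [492. 175.  95.  90.] [0.409  0.3182 0.0139]
0.78 [155. 184.  94.  95.] [0.7628 0.2493 0.0139]
0.64 [250. 298.  79.  76.] [0.6856 0.3887 0.0139]
0.61 [313. 131. 100. 108.] [0.5878 0.2379 0.059 ]
```

View pics/w1.png

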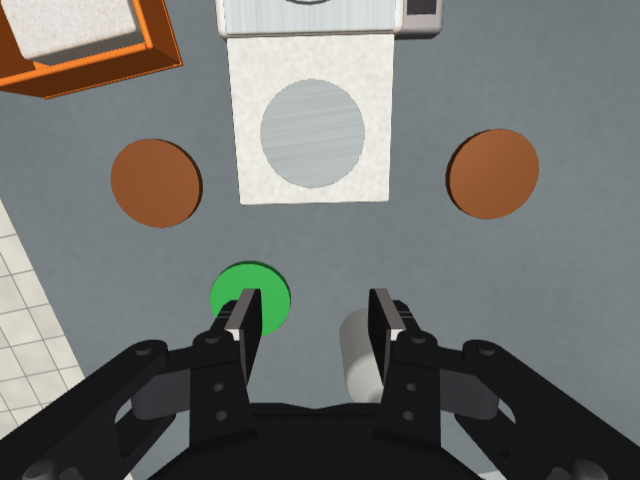

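Wrist view: the steel disc is at (313,133) on the ledge. The brown discs are at (155,183) and (492,174) and the green one at (250,298). The pan is cut off at the top, so I'll shift forward for the dot and a second view.

{"fn": "send_rows", "kwargs": {
  "deltas": [
    [[-0.8,-3.3,0,0,0,0],[-1.6,-6.6,0,0,0,0],[-2.4,-10,0,0,0,0],[-2.4,-10,0,0,0,0],[-2.4,-10,0,0,0,0],[-2.4,-10,0,0,0,0]]
  ]
}}

```text
clock: 3.65
tcp_pos: [0.5794, 0.2161, 0.2519]
orientation: [0.001, -0.626, 0.78, -0.0]
wrist_force: [0.2, 0.5, 0.5]
finger_gap: 0.0469
```

Run:
```python
from m import *
c=cap('wrist');save(c,'w2');np.save('w2.npy',c,allow_pickle=True);s=get_state();print(s['clock'],s['tcp_pos'],s['orientation'],s['finger_gap'])
P=cloud(c)
for d in silhouettes(c,'large_weight'):
    m=d['mask'];me=cv2.erode(m.astype(np.uint8),np.ones((5,5)))>0; print(d['conf'],np.round(d['box']),np.median(P[me],0).round(4))
```

```text
3.7 [0.57946763 0.21622143 0.25160532] [ 3.78431303e-04 -6.25748591e-01  7.80024716e-01 -2.12671138e-05] 0.04677033144109544
0.97 [167. 272.  89.  82.] [0.7619 0.2479 0.0139]
0.84 [314. 238.  95.  91.] [0.5872 0.2366 0.059 ]
0.76 [268. 370.  42.  63.] [0.6813 0.4097 0.014 ]
0.63 [478. 262.  83.  82.] [0.4092 0.3172 0.0139]
```

View pics/w2.png

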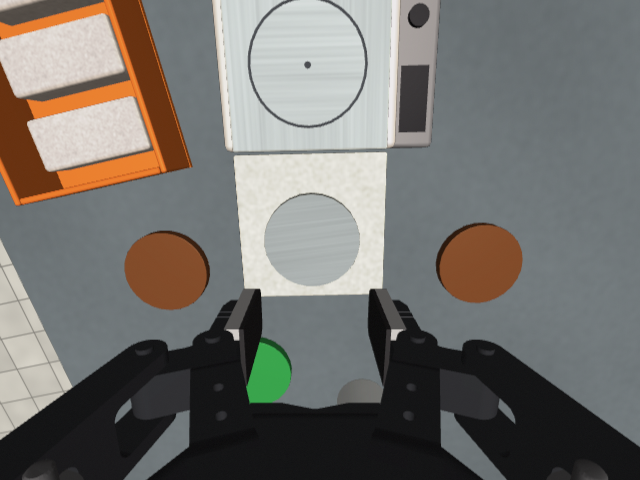

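Run:
```python
from m import *
c=np.load('w2.npy',allow_pickle=True).item()
g=cv2.cvtColor(c['img'],cv2.COLOR_RGB2GRAY).astype(float)
w=g[57:73,299:317]; th=np.median(w)-40; ys,xs=np.nonzero(w<th); wt=(np.median(w)-w)[ys,xs]
u=299+(xs*wt).sum()/wt.sum(); v=57+(ys*wt).sum()/wt.sum()
print('dot',u,v,len(xs),atz(c,u,v,.045),cloud(c)[64,300])
# circle fit
pts=[]
for a in np.arange(0,360,3):
    for pr in [1]:
        rs=np.arange(45,75,.5); uu=u+rs*np.cos(np.radians(a)); vv=v+rs*1.1*np.sin(np.radians(a))
        ok=(vv>1)&(vv<478); 
        if ok.sum()<len(rs): continue
        val=cv2.remap(g.astype(np.float32),uu.astype(np.float32)[None],vv.astype(np.float32)[None],1)[0]
        i=val.argmin()
        if val[i]<110: pts.append(atz(c,uu[i],vv[i],.045)[:2])
pts=np.array(pts)
A=np.c_[2*pts,np.ones(len(pts))];x=np.linalg.lstsq(A,(pts**2).sum(1),rcond=None)[0];print('circle',x[:2],np.sqrt(x[2]+x[0]**2+x[1]**2),len(pts))
# ledge corners / pan gap line
for p in [(233,153),(386,152),(219,0),(390,0),(383,295),(245,296)]: print(p,atz(c,*p,.045).round(4))
for d in silhouettes(c,'large_weight'):
    if abs(d['box'][0]-314)<5:
        k,_=cv2.findContours(d['mask'].astype(np.uint8),0,2); k=max(k,key=len)[:,0].astype(float)
        q=np.array([atz(c,*p,.059)[:2] for p in k]); (cx,cy),r=cv2.minEnclosingCircle(q.astype(np.float32)); A=np.c_[2*q,np.ones(len(q))];x=np.linalg.lstsq(A,(q**2).sum(1),rcond=None)[0];print('disc',x[:2],np.sqrt(x[2]+x[0]**2+x[1]**2),cx,cy,r)
```

```text
dot 307.156548810318 64.41850122303758 42 [0.55636942 0.07967623 0.045     ] [0.56263409 0.07794257 0.04505185]
circle [0.55619136 0.07972153] 0.053158414856168124 93
(233, 153) [0.6439 0.1401 0.045 ]
(386, 152) [0.4989 0.1713 0.045 ]
(219, 0) [0.6198 0.0136 0.045 ]
(390, 0) [0.4749 0.0458 0.045 ]
(383, 295) [0.5264 0.3193 0.045 ]
(245, 296) [0.6733 0.288  0.045 ]
disc [0.58787336 0.23851308] 0.04778825474515121 0.5875293016433716 0.23867389559745789 0.04939596354961395
```

Measured (wrist): pan centre (0.5563, 0.0797), both from the dot and from the ring fit (r 53 mm). Large disc (0.5878, 0.2385), r 47.8 mm, top at 0.059. The push is 162 mm along (-0.195, -0.981), with two spread fingertips behind the disc.

{"fn": "send_rows", "kwargs": {
  "deltas": [
    [[0.8,3.2,-2,0,0,0.5],[1.6,6.4,-4,0,0,1],[2.3,9.6,-7,0,0,1.3],[2.3,9.6,-11,0,0,1.3],[2.3,9.6,-15,0,0,1.3],[2.3,9.6,-18,0,0,1.3],[2.3,9.6,-19.5,0,0,1.3],[2.3,9.6,-20.1,0,0,1.3],[2.3,9.6,-20.1,0,0,1.3],[2.3,9.6,-20.1,0,0,1.3]]
  ]
}}

```text
clock: 4.8
tcp_pos: [0.6033, 0.3116, 0.0514]
orientation: [0.001, -0.634, 0.773, -0.0]
wrist_force: [-0.3, 0.0, 0.3]
finger_gap: 0.0472
```

Run:
```python
from m import *
c=cap('wrist');save(c,'w3');s=get_state();print(s['clock'],s['tcp_pos'],s['orientation'],s['finger_gap'],s['wrist_force'])
```

```text
4.85 [0.60359932 0.31157023 0.05186767] [ 1.21040897e-03 -6.34086966e-01  7.73260701e-01 -3.78250066e-04] 0.047074097741289594 [ 0.36521474 -0.55606592 -0.18166862]
```

View pics/w3.png

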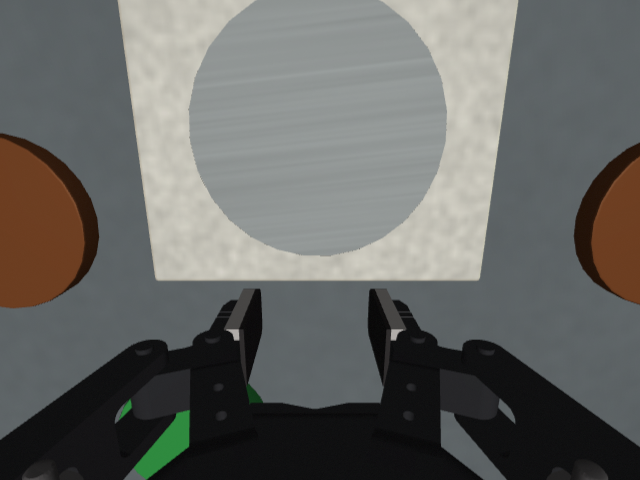

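Fingers are centred behind the disc, whose rim is at (320,255). Starting the push.

{"fn": "send_rows", "kwargs": {
  "deltas": [
    [[-0.2,-0.8,-0.3,0,0,0],[-0.35,-1.6,-0.3,0,0,0],[-0.45,-2.2,-0.3,0,0,0],[-0.6,-2.9,-0.3,0,0,0],[-0.75,-3.6,-0.3,0,0,0],[-0.9,-4.4,-0.3,0,0,0],[-1.1,-5.3,-0.3,0,0,0],[-1.25,-6.2,-0.3,0,0,0],[-1.45,-7.1,-0.3,0,0,0],[-1.65,-8,-0.3,0,0,0],[-1.8,-8.9,-0.3,0,0,0],[-2,-9.7,-0.3,0,0,0]]
  ]
}}

```text
clock: 6.05
tcp_pos: [0.583, 0.2142, 0.0479]
orientation: [0.001, -0.634, 0.773, 0.0]
wrist_force: [1.6, 4.5, -1.3]
finger_gap: 0.0474
```

```bash
cat > disc.py <<'E'
from m import *
import sys
def disc(tag,z,thing,near,maxd=.06,show=True):
    c=cap('wrist');save(c,tag);s=get_state();print(s['clock'],s['tcp_pos'].round(4),s['orientation'].round(4),round(s['finger_gap'],4),s['wrist_force'].round(1))
    P=cloud(c)
    for d in silhouettes(c,thing):
        m=d['mask'].astype(np.uint8);me=cv2.erode(m,np.ones((5,5)))>0
        if me.sum()<20: continue
        med=np.median(P[me],0)
        if np.hypot(*(med[:2]-near))>maxd: continue
        k,_=cv2.findContours(m,0,2); k=max(k,key=len)[:,0].astype(float)
        k=k[(k[:,0]>2)&(k[:,0]<637)&(k[:,1]>2)&(k[:,1]<477)]
        q=np.array([atz(c,*p,z)[:2] for p in k])
        for _ in range(4):
            A=np.c_[2*q,np.ones(len(q))];x=np.linalg.lstsq(A,(q**2).sum(1),rcond=None)[0]; r=np.sqrt(x[2]+x[0]**2+x[1]**2)
            e=np.abs(np.hypot(*(q-x[:2]).T)-r); q=q[e<max(.001,2*e.std())]
        print(thing,round(d['conf'],2),np.round(d['box']),'med',med.round(4),'fit',x[:2].round(4),r.round(4),'n',len(q))
    return c
E
python3 - <<'E'
from disc import *
disc('w4',.059,'large_weight',(.57,.15),.1)
E
```

```text
6.1 [0.5825 0.2127 0.0478] [ 3.000e-04 -6.337e-01  7.736e-01 -0.000e+00] 0.0471 [0.7 1.6 1. ]
large_weight 0.88 [317. 178. 251. 256.] med [0.5719 0.1579 0.059 ] fit [0.573  0.1626] 0.0472 n 378
```

View pics/w4.png

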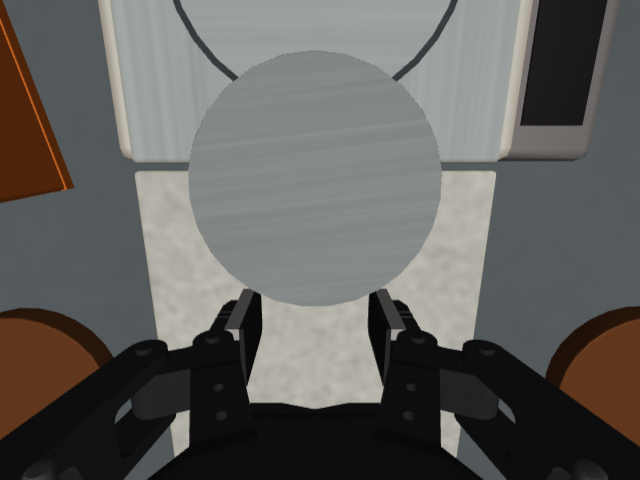

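Disc tracks straight, fit at (0.573, 0.1626), and it crosses the gap cleanly. Continuing to about 6 mm short.

{"fn": "send_rows", "kwargs": {
  "deltas": [
    [[-0.1,-0.7,0.1,0,0,0],[-0.3,-1.4,0.1,0,0,0],[-0.45,-2.2,0.1,0,0,0],[-0.6,-3,0.1,0,0,0],[-0.75,-3.8,0.1,0,0,0],[-0.95,-4.6,0.1,0,0,0],[-1.1,-5.4,0.1,0,0,0],[-1.2,-6.1,0.1,0,0,0],[-1.35,-6.7,0.1,0,0,0],[-1.45,-7.2,0.1,0,0,0],[-1.55,-7.6,0.1,0,0,0],[-1.55,-7.6,0.1,0,0,0]]
  ]
}}

```text
clock: 7.35
tcp_pos: [0.5668, 0.137, 0.0483]
orientation: [-0.001, -0.634, 0.774, -0.0]
wrist_force: [1.2, 0.9, -2.0]
finger_gap: 0.0471
```

{"fn": "send_rows", "kwargs": {
  "deltas": [
    [[0,0,0,0,0,0],[0,0,0,0,0,0]]
  ]
}}

```text
clock: 7.55
tcp_pos: [0.567, 0.1374, 0.0484]
orientation: [-0.001, -0.634, 0.773, -0.0]
wrist_force: [0.0, -0.5, -0.6]
finger_gap: 0.0466
```

Run:
```python
from disc import *
disc('w5',.059,'large_weight',(.57,.09),.1)
```

```text
7.6 [0.567  0.1376 0.0484] [-4.000e-04 -6.339e-01  7.734e-01 -4.000e-04] 0.0469 [ 0.4  0.6 -0.3]
large_weight 0.55 [315. 176. 250. 257.] med [0.5557 0.0806 0.0591] fit [0.5567 0.0853] 0.0473 n 372
```

View pics/w5.png

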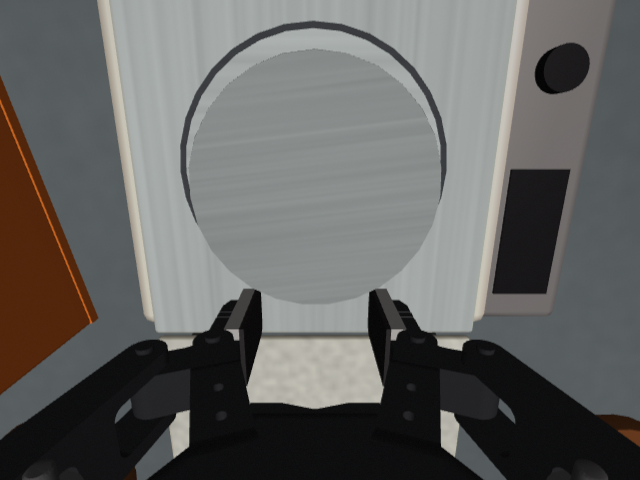

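Nearly centred: the ring shows as a crescent at the top, about 6 mm left to go. Fitting ring and disc in the same image.

```bash
cat > rel.py <<'E'
from disc import *
from scipy.optimize import least_squares
def ringfit(c,guess,excl=None,n=240):
    g=cv2.cvtColor(c['img'],cv2.COLOR_RGB2GRAY).astype(np.float32)
    pts=[]
    for a in np.radians(np.arange(0,360,1.5)):
        rs=np.arange(.046,.060,.0003); uv=np.array([proj(c,(guess[0]+r*np.cos(a),guess[1]+r*np.sin(a),.045)) for r in rs])
        if uv[:,1].max()>475 or uv.min()<3 or uv[:,0].max()>636: continue
        val=cv2.remap(g,uv[None,:,0].astype(np.float32),uv[None,:,1].astype(np.float32),1)[0]
        i=val.argmin()
        if val[i]<95 and 2<i<len(rs)-3: pts.append(atz(c,*uv[i],.045)[:2])
    q=np.array(pts)
    f=lambda x:np.hypot(*(q-x[:2]).T)-.053
    s=least_squares(f,guess,loss='soft_l1',f_scale=.0005)
    return s.x,len(q),np.sqrt(np.mean(f(s.x)**2))
E
python3 - <<'E'
from rel import *
c=disc('w5b',.059,'large_weight',(.57,.09),.1)
print(ringfit(c,(.5563,.0797)))
E
```

```text
7.7 [0.567  0.1378 0.0484] [-2.000e-04 -6.340e-01  7.733e-01 -2.000e-04] 0.0469 [-0.6  0.2  0.4]
large_weight 0.75 [316. 175. 252. 252.] med [0.5557 0.0806 0.0591] fit [0.5567 0.0853] 0.0471 n 372
(array([0.55617152, 0.07963715]), 138, np.float64(0.0005011423179937841))
```

{"fn": "send_rows", "kwargs": {
  "deltas": [
    [[-0.03,-0.2,0,0,0,0],[-0.06,-0.35,0,0,0,0],[-0.08,-0.47,0,0,0,0],[-0.1,-0.55,0,0,0,0],[-0.1,-0.55,0,0,0,0],[-0.1,-0.55,0,0,0,0]]
  ]
}}

```text
clock: 8.35
tcp_pos: [0.5663, 0.1335, 0.0485]
orientation: [0.001, -0.634, 0.773, 0.001]
wrist_force: [0.4, 5.3, -0.3]
finger_gap: 0.0468
```

Run:
```python
from rel import *
c=disc('w6',.059,'large_weight',(.57,.09),.1)
print(ringfit(c,(.5563,.0797)))
```

```text
8.4 [0.5663 0.1335 0.0485] [ 9.000e-04 -6.343e-01  7.731e-01  6.000e-04] 0.0472 [ 0.6  4.6 -0.4]
large_weight 0.68 [316. 175. 250. 255.] med [0.5552 0.0772 0.0591] fit [0.5563 0.082 ] 0.0473 n 362
(array([0.55623718, 0.07982339]), 163, np.float64(0.0013121976301944391))
```

View pics/w6.png

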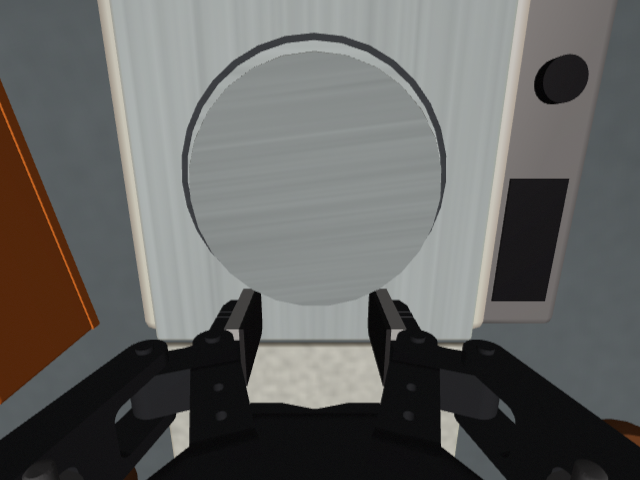

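{"fn": "send_rows", "kwargs": {
  "deltas": [
    [[0,-0.1,0,0,0,0],[-0.02,-0.2,0,0,0,0],[-0.02,-0.2,0,0,0,0],[-0.02,-0.2,0,0,0,0]]
  ]
}}

```text
clock: 8.85
tcp_pos: [0.566, 0.1313, 0.0484]
orientation: [0.001, -0.634, 0.773, 0.001]
wrist_force: [0.8, 4.3, -0.3]
finger_gap: 0.047
```

Run:
```python
from rel import *
c=disc('w7',.059,'large_weight',(.57,.09),.1)
print(ringfit(c,(.5563,.0797)))
```

```text
8.9 [0.566  0.1313 0.0484] [ 7.000e-04 -6.342e-01  7.731e-01  5.000e-04] 0.0468 [ 0.1  4.8 -1.3]
large_weight 0.64 [317. 178. 248. 256.] med [0.5548 0.0751 0.059 ] fit [0.5559 0.0798] 0.047 n 381
(array([0.55625797, 0.08007024]), 194, np.float64(0.0010020380845832972))
```

Disc at (0.5559, 0.0798) against the ring at (0.5563, 0.0801). Backing off, rising and checking.

{"fn": "send_rows", "kwargs": {
  "deltas": [
    [[0.1,0.7,0,0,0,0],[0.4,2,0,0,0,0],[0.6,3,1,0,0,0],[0.6,3,5,0,0,0],[0.6,3,9,0,0,0],[0.6,3,13,0,0,0],[0.6,3,14,0,0,0],[0.6,3,14,0,0,0],[0.6,3,14,0,0,0]]
  ]
}}

```text
clock: 9.85
tcp_pos: [0.5713, 0.1608, 0.1876]
orientation: [-0.001, -0.634, 0.773, 0.0]
wrist_force: [-0.2, -0.3, -1.0]
finger_gap: 0.0471
```

Run:
```python
from rel import *
c=disc('w8',.059,'large_weight',(.57,.09),.1)
print(ringfit(c,(.5563,.0797)))
```

```text
9.9 [0.5708 0.1606 0.1867] [-1.300e-03 -6.341e-01  7.733e-01  7.000e-04] 0.0469 [-0.5 -0.4 -0.3]
large_weight 0.86 [316. 121. 129. 136.] med [0.5557 0.0777 0.059 ] fit [0.556  0.0799] 0.0472 n 198
(array([0.55616218, 0.07994028]), 240, np.float64(0.0002673149080976725))
```

View pics/w8.png

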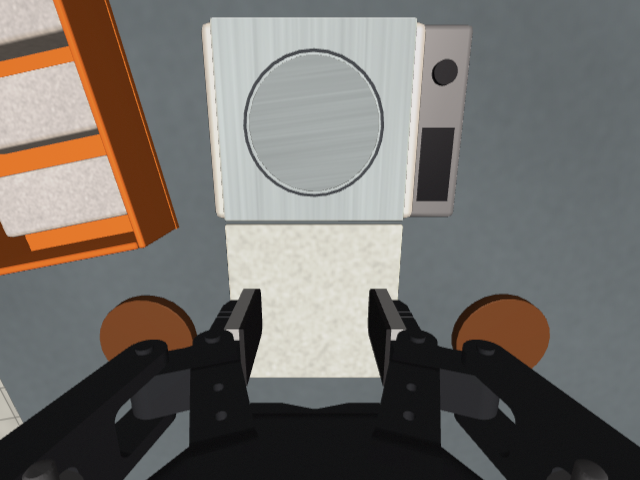

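Large disc is concentric: fit (0.5560, 0.0799), ring (0.5562, 0.0799). On to the medium disc, turning so the jaws open along world y and the camera faces the base.

{"fn": "send_rows", "kwargs": {
  "deltas": [
    [[-0.5,-3,1.5,0,0,-5],[-1,-7,3,0,0,-12],[-2,-11,3,0,0,-19],[-3,-15,3,0,0,-26],[-3.5,-19,3,0,0,-33],[-4,-23,3,0,0,-40],[-5,-27,3,0,0,-47],[-5.5,-31,3,0,0,-54],[-6,-35,3,0,0,-61],[-7,-39,3,0,0,-68],[-7.5,-43,3,0,0,-74],[-8,-46,3,0,0,-78.7]]
  ],
  "jaw": 1
}}

```text
clock: 11.15
tcp_pos: [0.4905, -0.3014, 0.2163]
orientation: [-0.001, 0.003, 1.0, 0.001]
wrist_force: [1.1, 0.1, -0.0]
finger_gap: 0.0854
```

{"fn": "send_rows", "kwargs": {
  "deltas": [
    [[0,-1.2,-2,0,0,0],[0,-1.2,-4,0,0,0],[0,-1.2,-4,0,0,0],[0,-1.2,-4,0,0,0],[0,-1.2,-4,0,0,0]]
  ]
}}

```text
clock: 11.65
tcp_pos: [0.4921, -0.3113, 0.1788]
orientation: [0.0, -0.0, 1.0, -0.0]
wrist_force: [0.1, -0.8, 0.1]
finger_gap: 0.0854
```

Run:
```python
from disc import *
disc('w9',.016,'medium_weight',(.42,-.31),.1)
```

```text
11.7 [ 0.4923 -0.3114  0.1792] [ 5.e-04 -3.e-04  1.e+00 -3.e-04] 0.0853 [ 0.2  0.8 -0.1]
medium_weight 0.84 [314. 140.  64.  67.] med [ 0.4201 -0.3126  0.016 ] fit [ 0.4205 -0.313 ] 0.0274 n 96
```

View pics/w9.png

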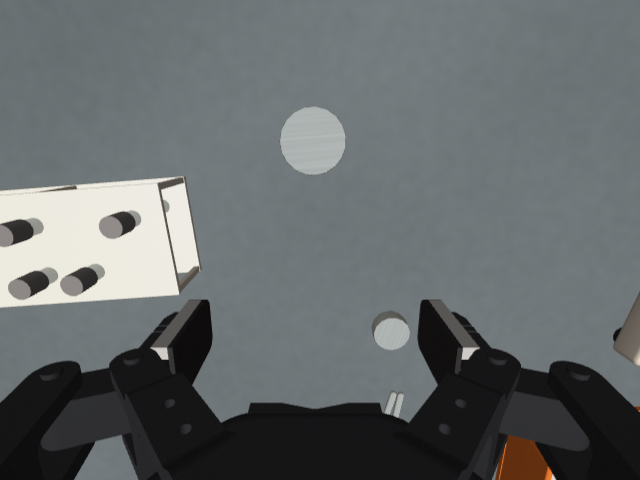

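Medium disc at (314,140): world (0.4205, -0.3130), top 0.016, r 27.4 mm, all consistent. Small disc at (391,330). Going down over the medium.

{"fn": "send_rows", "kwargs": {
  "deltas": [
    [[-3.5,-0.1,-2,0,0,0],[-7.1,-0.15,-5,0,0,0],[-7.15,-0.15,-9,0,0,0],[-7.15,-0.15,-13,0,0,0],[-7.15,-0.15,-15.5,0,0,0],[-7.15,-0.15,-16.8,0,0,0],[-7.15,-0.15,-17.3,0,0,0],[-7.15,-0.15,-17.4,0,0,0],[-7.15,-0.15,-17.4,0,0,0],[-7.15,-0.15,-17.4,0,0,0]]
  ]
}}

```text
clock: 12.75
tcp_pos: [0.4212, -0.3138, 0.0055]
orientation: [0.001, -0.0, 1.0, -0.001]
wrist_force: [-1.4, -0.8, 0.4]
finger_gap: 0.0854
```

Run:
```python
from disc import *
disc('w10',.016,'medium_weight',(.42,-.31),.1)
```

```text
12.8 [ 0.4211 -0.3137  0.0054] [ 8.e-04  0.e+00  1.e+00 -7.e-04] 0.0852 [-0.1  0.   0.7]
medium_weight 0.75 [316. 306. 127. 125.] med [ 0.4172 -0.3131  0.016 ] fit [ 0.4187 -0.3131] 0.0284 n 121
```

View pics/w10.png

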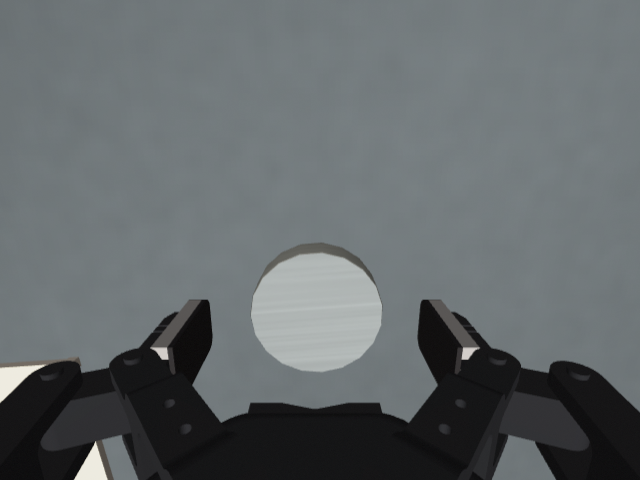

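Disc centred between the pads. Lowering slightly and closing gently.

{"fn": "send_rows", "kwargs": {
  "deltas": [
    [[0,0,-0.2,0,0,0],[0,0,-0.3,0,0,0],[0,0,-0.3,0,0,0],[0,0,-0.3,0,0,0],[0,0,-0.3,0,0,0],[0,0,-0.3,0,0,0],[0,0,-0.3,0,0,0],[0,0,-0.3,0,0,0],[0,0,-0.3,0,0,0],[0,0,-0.3,0,0,0]]
  ],
  "jaw": -1,
  "force": 40
}}

```text
clock: 13.85
tcp_pos: [0.4203, -0.3131, 0.0017]
orientation: [0.0, 0.0, 1.0, -0.0]
wrist_force: [-0.6, 0.8, 6.0]
finger_gap: 0.0542
```

Run:
```python
from disc import *
disc('w11',.016,'medium_weight',(.42,-.31),.1)
```

```text
13.9 [ 0.4203 -0.3131  0.0017] [ 1.e-04  1.e-04  1.e+00 -0.e+00] 0.0542 [-0.3  0.4  5.4]
medium_weight 0.74 [315. 314. 131. 129.] med [ 0.4171 -0.313   0.016 ] fit [ 0.4187 -0.313 ] 0.0285 n 112
```

View pics/w11.png

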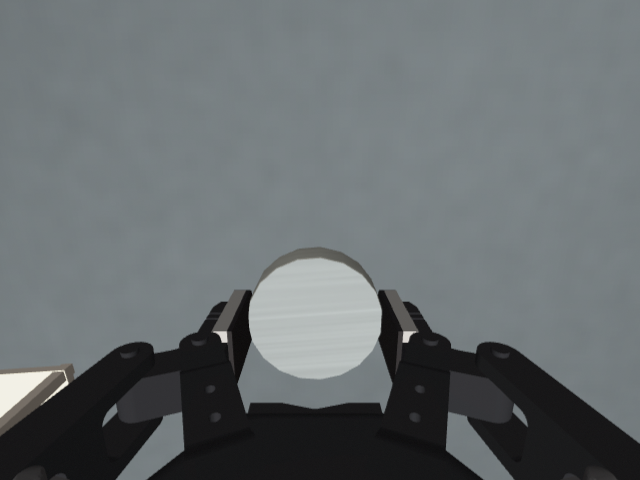

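Gripped at a 54 mm gap, with slight table contact (6 N). Lifting and checking it in the hand.

{"fn": "send_rows", "kwargs": {
  "deltas": [
    [[0,0,0.3,0,0,0],[0,0,1,0,0,0],[0,0,2.5,0,0,0],[0,0,5,0,0,0],[0,0,9,0,0,0],[0,0,13,0,0,0],[0,0,16,0,0,0],[0,0,16,0,0,0],[0,0,16,0,0,0]]
  ]
}}

```text
clock: 14.85
tcp_pos: [0.4204, -0.3131, 0.1615]
orientation: [0.0, 0.0, 1.0, -0.0]
wrist_force: [0.2, 0.2, -3.0]
finger_gap: 0.0543
```

```bash
cat > face.py <<'E'
from rel import *
def face(c,z,near,rad,tol=.002,R=None):
    P=cloud(c); m=(np.abs(P[...,2]-z)<tol)&(np.hypot(P[...,0]-near[0],P[...,1]-near[1])<rad)&(c['z_map']>0)
    m=cv2.morphologyEx(m.astype(np.uint8),cv2.MORPH_OPEN,np.ones((3,3)))
    k,_=cv2.findContours(m,0,1)
    k=max(k,key=cv2.contourArea)[:,0].astype(float)
    p=P[m>0]; A=np.c_[p[:,:2],np.ones(len(p))]; pl=np.linalg.lstsq(A,p[:,2],rcond=None)[0]
    zt=np.median(p[:,2])
    q=np.array([atz(c,*x,zt)[:2] for x in k]); 
    for _ in range(6):
        B=np.c_[2*q,np.ones(len(q))];x=np.linalg.lstsq(B,(q**2).sum(1),rcond=None)[0]; r=np.sqrt(x[2]+x[0]**2+x[1]**2)
        e=np.abs(np.hypot(*(q-x[:2]).T)-r); q=q[e<max(.0008,2*e.std())]
    print('face z',zt.round(4),'fit',x[:2].round(4),'r',r.round(4),'n',len(q),'tilt deg',np.degrees(np.arctan(np.abs(pl[:2]))).round(2))
    return x[:2],zt
E
python3 - <<'E'
from face import *
c=cap('wrist');save(c,'w12');s=get_state();print(s['clock'],s['tcp_pos'],s['finger_gap'],s['wrist_force'],s['orientation'])
t=s['tcp_pos']
P=cloud(c); w=P[290:340,290:340].reshape(-1,3); print(np.median(w,0)-t)
z=np.median(w[:,2]); x,zt=face(c,z,t[:2],.05,.003); print('rel',x-t[:2],zt-t[2])
E
```

```text
14.9 [ 0.4196976  -0.31242148  0.16025718] 0.05389478666017243 [ 0.17098396 -0.15034    -3.44555744] [-6.28977155e-04  9.69160397e-05  9.99999565e-01  6.81189821e-04]
[-0.0018462  -0.00056396  0.01552217]
face z 0.1757 fit [ 0.4202 -0.313 ] r 0.0275 n 388 tilt deg [0.2  0.01]
rel [ 0.00051185 -0.00060379] 0.01547696363944498
```

View pics/w12.png

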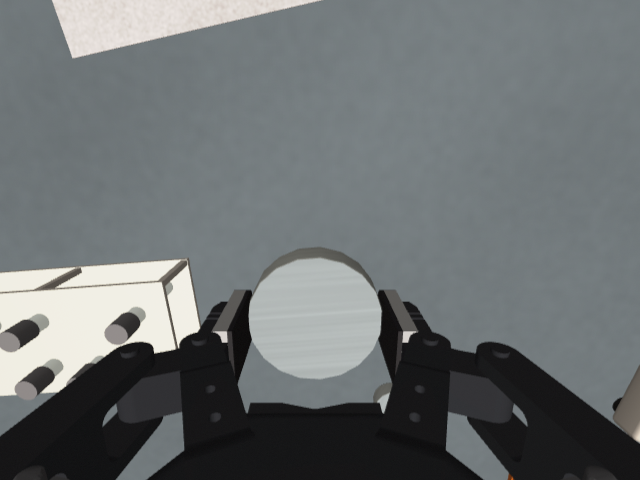

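Held flat (tilt at most 0.2°) and centred on the TCP within about 0.6 mm. Carrying it to above the large disc.

{"fn": "send_rows", "kwargs": {
  "deltas": [
    [[0.4,1.2,0,0,0,0],[1.4,4,0,0,0,0],[2.7,8,0,0,0,0],[4.1,12,0,0,0,0],[5.5,16,0,0,0,0],[6.9,20,0,0,0,0],[8.3,24,0,0,0,0],[9.7,28,0,0,0,0],[11,32,0,0,0,0],[12.4,36,0,0,0,0],[13.3,38.5,0,0,0,0],[13.6,39.3,0,0,0,0]]
  ]
}}

```text
clock: 16.1
tcp_pos: [0.5554, 0.0835, 0.1593]
orientation: [-0.002, -0.002, 1.0, 0.001]
wrist_force: [0.3, 1.0, -3.8]
finger_gap: 0.0542
```

{"fn": "send_rows", "kwargs": {
  "deltas": [
    [[0,0,-2,0,0,0],[0,0,-5,0,0,0],[0,0,-7,0,0,0],[0,0,-8,0,0,0],[0,0,-8,0,0,0],[0,0,-8,0,0,0]]
  ]
}}

```text
clock: 16.7
tcp_pos: [0.5563, 0.0798, 0.0816]
orientation: [-0.0, 0.0, 1.0, 0.0]
wrist_force: [1.1, -0.1, -2.9]
finger_gap: 0.0544
```

Run:
```python
from face import *
c=cap('wrist');save(c,'w13');s=get_state();print(s['clock'],s['tcp_pos'],s['finger_gap'],s['wrist_force'],s['orientation'])
t=s['tcp_pos']
x,zt=face(c,t[2]+.0155,t[:2],.05,.003); print('rel',x-t[:2],zt-t[2])
P=cloud(c); m=np.abs(P[...,2]-.059)<.002; print(m.sum(),np.median(P[m],0))
```

```text
16.75 [0.55696568 0.07979224 0.08223185] 0.053910856615177076 [-0.40782855  0.25524788 -2.12715776] [6.66429138e-04 2.57784053e-04 9.99999744e-01 2.83617842e-05]
face z 0.0959 fit [0.5565 0.0799] r 0.0271 n 370 tilt deg [0.1  0.01]
rel [-0.0004481   0.00014688] 0.013638480894046665
11465 [0.5311965  0.0805284  0.05899216]
```

View pics/w13.png

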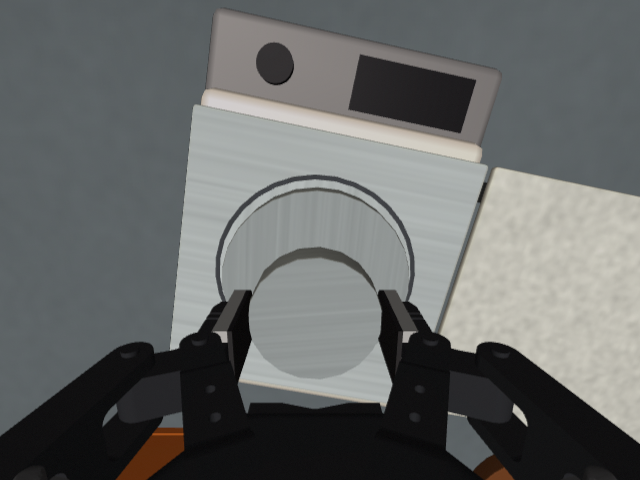

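Over the target: face at (0.5565, 0.0799), bottom about 20 mm above the large disc. Descending in steps.

{"fn": "send_rows", "kwargs": {
  "deltas": [
    [[-0.03,0,-0.7,0,0,0],[-0.03,0,-1.3,0,0,0],[-0.03,0,-1.6,0,0,0],[-0.03,0,-1.7,0,0,0],[-0.03,0,-1.7,0,0,0],[-0.03,0,-1.7,0,0,0]]
  ]
}}

```text
clock: 17.35
tcp_pos: [0.5561, 0.08, 0.0644]
orientation: [0.0, 0.0, 1.0, 0.0]
wrist_force: [-0.9, 1.0, -3.2]
finger_gap: 0.0544
```

{"fn": "send_rows", "kwargs": {
  "deltas": [
    [[0,0,-0.1,0,0,0],[0,0,-0.2,0,0,0],[0,0,-0.2,0,0,0]]
  ]
}}

```text
clock: 17.65
tcp_pos: [0.5559, 0.08, 0.0622]
orientation: [-0.0, 0.0, 1.0, 0.0]
wrist_force: [0.4, -0.1, -2.8]
finger_gap: 0.0543
```

{"fn": "send_rows", "kwargs": {
  "deltas": [
    [[0,0,-0.05,0,0,0],[0,0,-0.1,0,0,0],[0,0,-0.1,0,0,0]]
  ]
}}

```text
clock: 17.95
tcp_pos: [0.556, 0.0799, 0.0612]
orientation: [-0.0, 0.0, 1.0, 0.0]
wrist_force: [-0.6, -0.7, -2.4]
finger_gap: 0.0542
```

{"fn": "send_rows", "kwargs": {
  "deltas": [
    [[0,0,-0.05,0,0,0],[0,0,-0.05,0,0,0]]
  ]
}}

```text
clock: 18.15
tcp_pos: [0.556, 0.08, 0.0608]
orientation: [0.0, 0.0, 1.0, 0.0]
wrist_force: [1.1, -0.4, -3.6]
finger_gap: 0.0543
```

{"fn": "send_rows", "kwargs": {
  "deltas": [
    [[0,0,-0.05,0,0,0],[0,0,-0.05,0,0,0]]
  ]
}}

```text
clock: 18.35
tcp_pos: [0.5561, 0.0799, 0.0607]
orientation: [0.0, 0.0, 1.0, 0.0]
wrist_force: [-2.6, 0.2, 0.4]
finger_gap: 0.0543
```

Weight is taken up at 0.0607 (force -3 N to about 0). Releasing.

{"fn": "send_rows", "kwargs": {
  "deltas": [
    [[0,0,-0.03,0,0,0],[0,0,-0.03,0,0,0],[0,0,-0.03,0,0,0],[0,0,-0.03,0,0,0],[0,0,-0.03,0,0,0],[0,0,-0.03,0,0,0]]
  ],
  "jaw": 0.7
}}

```text
clock: 18.95
tcp_pos: [0.5561, 0.08, 0.0601]
orientation: [0.0, 0.0, 1.0, 0.0]
wrist_force: [0.1, 0.5, -0.1]
finger_gap: 0.0729
```

Run:
```python
from face import *
c=cap('wrist');save(c,'w14');s=get_state();print(s['clock'],s['tcp_pos'],s['finger_gap'],s['wrist_force'],s['orientation'])
face(c,.075,(.556,.08),.05,.003)
```

```text
19.0 [0.55604321 0.07999614 0.06003296] 0.07274467995475885 [ 0.31708797  0.0872678  -0.06860557] [2.71985372e-05 7.34656355e-05 9.99999995e-01 6.47495090e-05]
face z 0.075 fit [0.5559 0.08  ] r 0.0274 n 380 tilt deg [0.19 0.05]
```

View pics/w14.png

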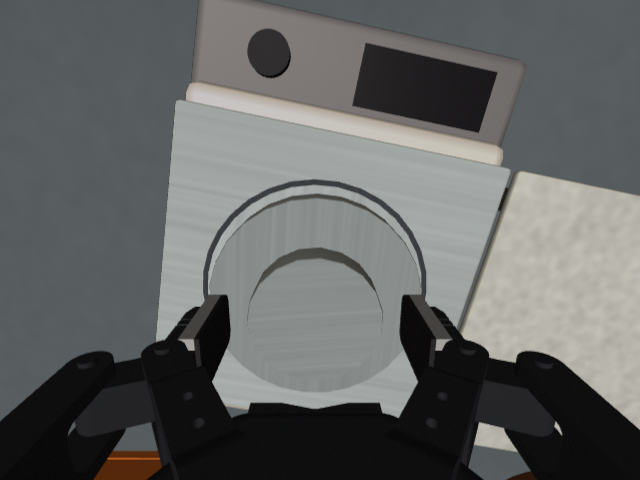

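Medium lies at (0.5559, 0.0800), top 0.075, flat. Rising straight up, taking a check view, then on to the small disc.

{"fn": "send_rows", "kwargs": {
  "deltas": [
    [[0,0,0.5,0,0,0],[0,0,1.5,0,0,0],[0,0,4,0,0,0],[1,0,8,0,0,0],[3,0,11,0,0,0],[5,0,12,0,0,0],[6,0,12,0,0,0],[6,0,12,0,0,0],[6,0,12,0,0,0]]
  ]
}}

```text
clock: 19.9
tcp_pos: [0.6146, 0.08, 0.1786]
orientation: [-0.002, 0.0, 1.0, 0.0]
wrist_force: [-0.6, 0.1, -0.2]
finger_gap: 0.0727
```

Run:
```python
from face import *
c=cap('wrist');save(c,'w15');s=get_state();print(s['clock'],s['tcp_pos'],s['wrist_force'])
face(c,.075,(.556,.08),.05,.003)
disc('w15b',.059,'large_weight',(.556,.08))
print(ringfit(c,(.5563,.0797)))
```

```text
19.95 [0.61427207 0.08001864 0.17851894] [-0.15899981 -0.22199059 -0.24686199]
face z 0.075 fit [0.5565 0.08  ] r 0.0272 n 231 tilt deg [0.04 0.01]
20.0 [0.6143 0.08   0.1787] [-1.7e-03  1.0e-04  1.0e+00  1.0e-04] 0.0729 [ 0.1 -0.7  0. ]
large_weight 0.58 [314. 155. 126. 133.] med [0.547 0.08  0.059] fit [0.5555 0.0801] 0.047 n 196
(array([0.55631931, 0.08005679]), 240, np.float64(0.00025064668717859315))
```

View pics/w15.png

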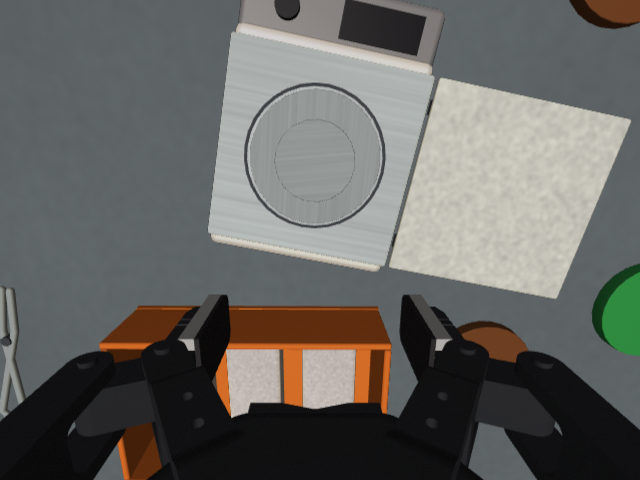

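All three outlines are concentric within about 1 mm. Now the small disc.

{"fn": "send_rows", "kwargs": {
  "deltas": [
    [[0.5,-2,0,0,0,0],[1,-5,0,0,0,0],[1.5,-8,0,0,0,0],[2,-11.5,0,0,0,0],[2.5,-15,0,0,0,0],[3,-18.5,0,0,0,0],[3.5,-22,0,0,0,0],[4,-25.5,0,0,0,0],[5,-29,0,0,0,0],[5.4,-31.6,0,0,0,0],[5.4,-31.6,0,0,0,0],[5.4,-31.6,0,0,0,0]]
  ],
  "jaw": 0.5
}}

```text
clock: 21.25
tcp_pos: [0.6692, -0.2362, 0.1792]
orientation: [-0.001, 0.001, 1.0, 0.001]
wrist_force: [-1.0, 0.2, -0.2]
finger_gap: 0.0642
```

Run:
```python
from face import *
c=cap('wrist');save(c,'w16');s=get_state();print(s['clock'],s['tcp_pos'],s['orientation'])
face(c,.016,(.603,-.236),.05,.003)
disc('w16b',.016,'small_weight',(.6,-.236))
```

```text
21.3 [ 0.66930576 -0.2352883   0.17945866] [-6.83808240e-04  8.39413758e-05  9.99999583e-01  6.00190037e-04]
face z 0.016 fit [ 0.6026 -0.2356] r 0.0173 n 119 tilt deg [0.03 0.16]
21.35 [ 0.6695 -0.2348  0.1798] [-5.e-04 -3.e-04  1.e+00  5.e-04] 0.0641 [0.3 0.7 0.1]
small_weight 0.74 [314. 146.  42.  47.] med [ 0.6019 -0.2355  0.0159] fit [ 0.6026 -0.2353] 0.0173 n 61
```

View pics/w16.png

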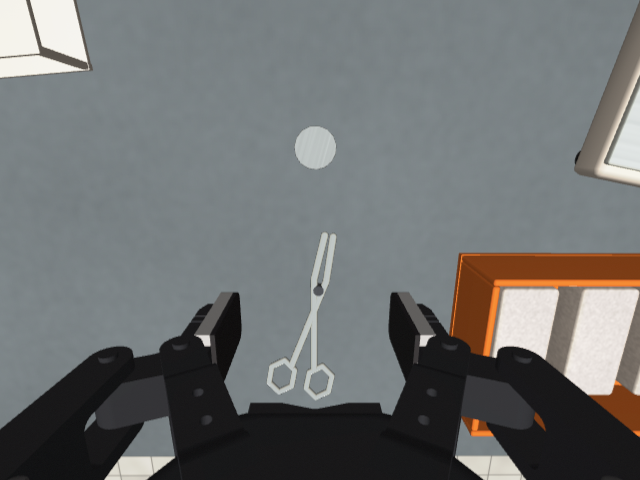

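Small disc at (315,147): world (0.6026, -0.2356), top 0.016, r 17.3 mm. Scissor tips at (328,235), about 45 mm away, clear of the fingers.

{"fn": "send_rows", "kwargs": {
  "deltas": [
    [[-3.3,0,-2,0,0,0],[-6.5,-0.05,-5,0,0,0],[-6.65,-0.05,-9,0,0,0],[-6.65,-0.05,-13,0,0,0],[-6.65,-0.05,-15.5,0,0,0],[-6.65,-0.05,-16.7,0,0,0],[-6.65,-0.05,-17,0,0,0],[-6.65,-0.05,-17,0,0,0],[-6.65,-0.05,-17,0,0,0],[-6.65,-0.05,-17,0,0,0]]
  ]
}}

```text
clock: 22.4
tcp_pos: [0.6048, -0.237, 0.0118]
orientation: [0.001, -0.0, 1.0, -0.001]
wrist_force: [-0.7, -0.3, -0.3]
finger_gap: 0.0639
```

Run:
```python
from face import *
c=cap('wrist');save(c,'w17');s=get_state();print(s['clock'],s['tcp_pos'],s['orientation'],s['wrist_force'])
face(c,.016,(.603,-.236),.05,.003)
```

```text
22.45 [ 0.60456047 -0.23706517  0.01158306] [ 1.17178247e-03  6.42471611e-05  9.99999133e-01 -5.96511031e-04] [ 0.4113673  -0.46721623 -1.06374278]
face z 0.016 fit [ 0.602  -0.2355] r 0.0175 n 227 tilt deg [0.47 0.04]
```

View pics/w17.png

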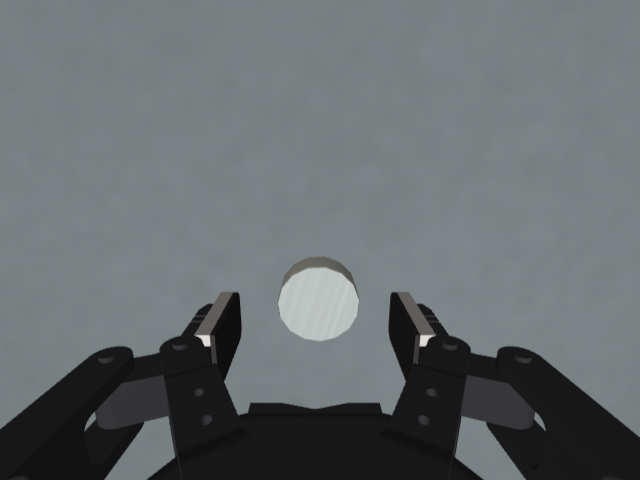

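{"fn": "send_rows", "kwargs": {
  "deltas": [
    [[-0.1,0.1,-0.2,0,0,0],[-0.2,0.15,-0.4,0,0,0],[-0.2,0.15,-0.55,0,0,0],[-0.2,0.15,-0.55,0,0,0],[-0.2,0.15,-0.55,0,0,0]]
  ]
}}

```text
clock: 22.95
tcp_pos: [0.6014, -0.235, 0.0044]
orientation: [-0.0, 0.0, 1.0, 0.0]
wrist_force: [0.4, 0.1, -0.4]
finger_gap: 0.0639
```

Run:
```python
from face import *
c=cap('wrist');save(c,'w18');s=get_state();print(s['clock'],s['tcp_pos'],s['orientation'],s['wrist_force'])
face(c,.016,(.603,-.236),.05,.003)
```

```text
23.0 [ 0.60151304 -0.23505579  0.00442914] [-4.88748935e-05  8.11696592e-05  9.99999993e-01  7.14516755e-05] [-0.03742029 -0.23546637  0.76226179]
face z 0.016 fit [ 0.602  -0.2355] r 0.0176 n 237 tilt deg [0.17 0.04]
```

{"fn": "send_rows", "kwargs": {
  "deltas": [
    [[0.05,-0.05,0.1,0,0,0],[0.05,-0.05,0.1,0,0,0],[0.05,-0.05,0.1,0,0,0],[0.05,-0.05,0.1,0,0,0],[0.05,-0.05,0.1,0,0,0],[0.05,-0.05,0.1,0,0,0],[0.05,-0.05,0.1,0,0,0],[0.05,-0.05,0.1,0,0,0]]
  ],
  "jaw": -1,
  "force": 30
}}

```text
clock: 23.8
tcp_pos: [0.6023, -0.2357, 0.006]
orientation: [0.0, 0.0, 1.0, -0.0]
wrist_force: [-0.9, 0.8, 5.0]
finger_gap: 0.0344
```

{"fn": "send_rows", "kwargs": {
  "deltas": [
    [[0,0,0.3,0,0,0],[0,0,1,0,0,0],[0,0,2.5,0,0,0],[0,0,5,0,0,0],[0,0,9,0,0,0],[0,0,13,0,0,0],[0,0,16,0,0,0],[0,0,16,0,0,0],[0,0,16,0,0,0]]
  ]
}}

```text
clock: 24.7
tcp_pos: [0.6023, -0.2357, 0.1662]
orientation: [0.001, 0.0, 1.0, -0.0]
wrist_force: [0.4, -0.6, -0.1]
finger_gap: 0.0343
```

Run:
```python
from face import *
c=cap('wrist');save(c,'w19');s=get_state();print(s['clock'],s['tcp_pos'],s['finger_gap'],s['orientation'],s['wrist_force'])
t=s['tcp_pos'];P=cloud(c); w=P[295:325,300:330].reshape(-1,3); z=np.median(w[:,2]);print(np.median(w,0)-t)
x,zt=face(c,z,t[:2],.03,.003);print(x-t[:2],zt-t[2])
```

```text
24.75 [ 0.60146303 -0.23525392  0.16469745] 0.034326837051585284 [-6.17139318e-04  8.96644119e-05  9.99999743e-01  3.53998089e-04] [-0.04329949 -1.02745139 -2.17542851]
[-0.00185739 -0.00030122  0.01147073]
face z 0.1761 fit [ 0.602  -0.2356] r 0.0176 n 244 tilt deg [0.53 0.07]
[ 0.0005563  -0.00034601] 0.011413583256503684
```

View pics/w19.png

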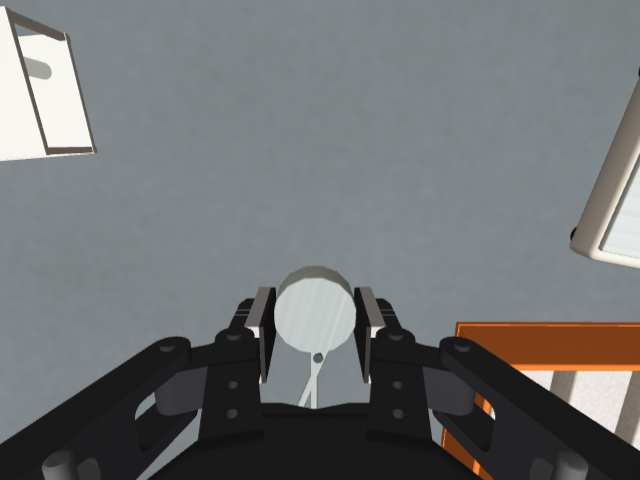

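Held flat and centred. Carrying it to above the stack.

{"fn": "send_rows", "kwargs": {
  "deltas": [
    [[-0.1,1,0,0,0,0],[-0.5,3.5,0,0,0,0],[-1,7,0,0,0,0],[-1.5,10.5,0,0,0,0],[-2,14,0,0,0,0],[-2.5,17.5,0,0,0,0],[-3,21,0,0,0,0],[-3.5,24.5,0,0,0,0],[-4,28,0,0,0,0],[-4.4,30.5,0,0,0,0],[-4.6,31.55,0,0,0,0],[-4.6,31.55,0,0,0,0]]
  ]
}}

```text
clock: 25.95
tcp_pos: [0.5546, 0.0815, 0.1644]
orientation: [-0.001, -0.001, 1.0, 0.0]
wrist_force: [0.8, 0.1, -1.2]
finger_gap: 0.0348
```

{"fn": "send_rows", "kwargs": {
  "deltas": [
    [[0,0,-2,0,0,0],[0,0,-4.5,0,0,0],[0,0,-6,0,0,0],[0,0,-6.5,0,0,0],[0,0,-6.5,0,0,0],[0,0,-6.5,0,0,0]]
  ]
}}

```text
clock: 26.55
tcp_pos: [0.5566, 0.0794, 0.1011]
orientation: [0.0, 0.001, 1.0, -0.0]
wrist_force: [-0.5, 0.6, -0.7]
finger_gap: 0.0344
```

Run:
```python
from face import *
c=cap('wrist');save(c,'w20');s=get_state();print(s['clock'],s['tcp_pos'],s['finger_gap'],s['orientation'],s['wrist_force'])
t=s['tcp_pos'];x,zt=face(c,t[2]+.0105,t[:2],.03,.003);print(x-t[:2],zt-t[2])
```

```text
26.6 [0.55681391 0.0795164  0.1014223 ] 0.034605269391819946 [ 7.54639772e-04  3.88322277e-04  9.99999640e-01 -1.41277414e-05] [-0.01603503  1.30764766 -1.46859328]
face z 0.1111 fit [0.5565 0.0794] r 0.0175 n 243 tilt deg [0.04 0.13]
[-0.00034699 -0.00016214] 0.009645567801904675
```

View pics/w20.png

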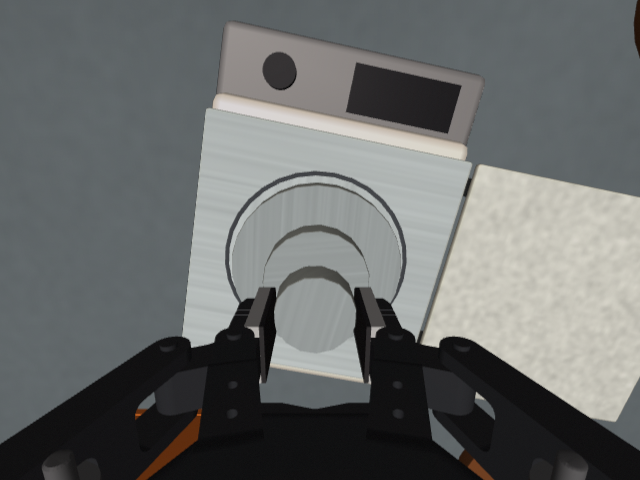

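{"fn": "send_rows", "kwargs": {
  "deltas": [
    [[-0.02,0.03,-0.7,0,0,0],[-0.02,0.03,-1.3,0,0,0],[-0.02,0.03,-1.6,0,0,0],[-0.02,0.03,-1.65,0,0,0],[-0.02,0.03,-1.65,0,0,0],[-0.02,0.03,-1.65,0,0,0]]
  ]
}}

```text
clock: 27.2
tcp_pos: [0.5559, 0.0803, 0.0841]
orientation: [0.0, 0.0, 1.0, 0.0]
wrist_force: [-0.3, 0.1, -1.5]
finger_gap: 0.0339
```

{"fn": "send_rows", "kwargs": {
  "deltas": [
    [[0,0,-0.05,0,0,0],[0,0,-0.1,0,0,0],[0,0,-0.1,0,0,0]]
  ]
}}

```text
clock: 27.5
tcp_pos: [0.5558, 0.0803, 0.083]
orientation: [0.0, 0.0, 1.0, 0.0]
wrist_force: [0.8, -0.3, -0.7]
finger_gap: 0.0347
```

{"fn": "send_rows", "kwargs": {
  "deltas": [
    [[0,0,-0.05,0,0,0],[0,0,-0.1,0,0,0],[0,0,-0.1,0,0,0]]
  ]
}}

```text
clock: 27.8
tcp_pos: [0.5557, 0.0803, 0.0819]
orientation: [-0.0, 0.0, 1.0, 0.0]
wrist_force: [0.4, 0.3, -1.6]
finger_gap: 0.0343
```

{"fn": "send_rows", "kwargs": {
  "deltas": [
    [[0.04,-0.03,0,0,0,0],[0.04,-0.03,-0.05,0,0,0],[0.04,-0.03,-0.05,0,0,0]]
  ]
}}

```text
clock: 28.1
tcp_pos: [0.5562, 0.08, 0.0815]
orientation: [-0.0, 0.0, 1.0, 0.0]
wrist_force: [0.6, -0.4, -1.1]
finger_gap: 0.0342
```

{"fn": "send_rows", "kwargs": {
  "deltas": [
    [[0,0,-0.05,0,0,0],[0,0,-0.05,0,0,0]]
  ]
}}

```text
clock: 28.3
tcp_pos: [0.5562, 0.08, 0.081]
orientation: [0.0, 0.0, 1.0, 0.0]
wrist_force: [0.2, -0.5, -1.5]
finger_gap: 0.0346
```

{"fn": "send_rows", "kwargs": {
  "deltas": [
    [[0,0,-0.04,0,0,0],[0,0,-0.04,0,0,0]]
  ]
}}

```text
clock: 28.5
tcp_pos: [0.5563, 0.08, 0.081]
orientation: [0.0, 0.0, 1.0, 0.0]
wrist_force: [-1.5, -0.5, 2.5]
finger_gap: 0.0342
```

Contact at 0.081 (force +2.5 N). Releasing.

{"fn": "send_rows", "kwargs": {
  "deltas": [
    [[0,0,0,0,0,0],[0,0,0,0,0,0],[0,0,0,0,0,0],[0,0,0,0,0,0],[0,0,0,0,0,0],[0,0,0,0,0,0]]
  ],
  "jaw": 0.4
}}

```text
clock: 29.1
tcp_pos: [0.5562, 0.08, 0.0806]
orientation: [-0.0, 0.0, 1.0, 0.0]
wrist_force: [-0.7, -0.5, -0.9]
finger_gap: 0.0595
```

{"fn": "send_rows", "kwargs": {
  "deltas": [
    [[0,0,0.5,0,0,0],[0,0,1.5,0,0,0],[0,0,4,0,0,0],[1,0,8,0,0,0],[3,0,10,0,0,0],[5,0,11,0,0,0],[6,0,11,0,0,0],[6,0,11,0,0,0],[6,0,11,0,0,0],[6,0,11,0,0,0]]
  ]
}}

```text
clock: 30.1
tcp_pos: [0.6147, 0.08, 0.1895]
orientation: [-0.001, 0.0, 1.0, 0.0]
wrist_force: [-0.6, -0.3, 1.5]
finger_gap: 0.0602
```

Run:
```python
from face import *
c=cap('wrist');save(c,'w21');s=get_state();print(s['clock'],s['tcp_pos'],s['wrist_force'])
face(c,.091,(.556,.08),.05,.003)
face(c,.075,(.556,.08),.05,.003)
face(c,.059,(.556,.08),.06,.003)
print(ringfit(c,(.5563,.0797)))
T=cap('top');save(T,'top1')
```

```text
30.15 [0.61486608 0.08003377 0.18974258] [-0.07724833 -0.25722453 -0.02066278]
face z 0.091 fit [0.5567 0.0799] r 0.0173 n 150 tilt deg [0.1  0.01]
face z 0.0749 fit [0.5565 0.08  ] r 0.0272 n 218 tilt deg [0.05 0.05]
face z 0.059 fit [0.5555 0.0801] r 0.0471 n 359 tilt deg [0.01 0.  ]
(array([0.55631428, 0.08002928]), 240, np.float64(0.00026023961731250764))
```

View pics/w21.png

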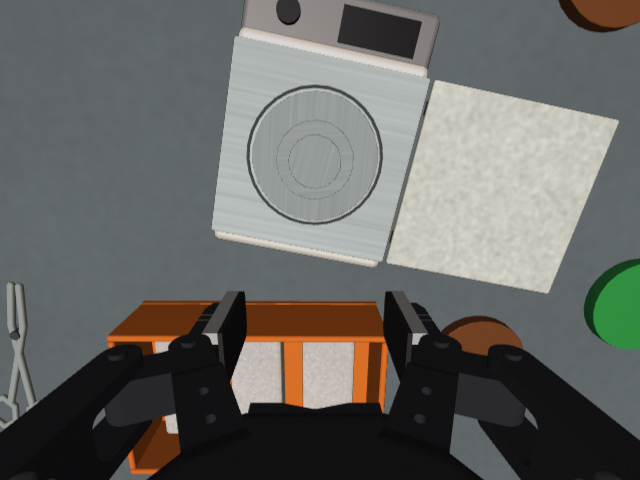

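View pics/top1.png

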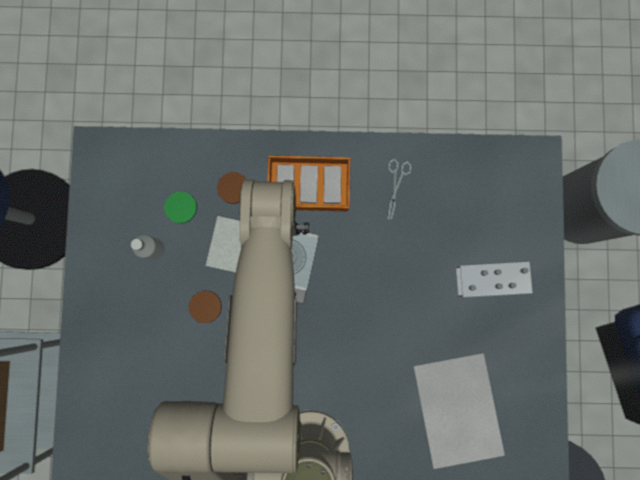

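The stack is concentric: ring at (314,155), medium and small outlines around (315,160) because of their height. Bystanders are at the same pixels as before. Handing in.

```bash
python3 -c "
from workcell import hand_in; print(hand_in())"
```

```text
the job is handed in; nothing more can be done
None
```

The scale is loaded as asked, and I handed the job in at about 30 s of the 72 s allowed. I pushed the large disc across to the pan with two spread fingertips, without lifting it. I then set the medium disc on it, and the small one on the medium. Each was lowered in steps of 1 mm or less until the wrist force showed contact.

**Last wrist-camera check:**

| Item | Centre x, y (m) | Top height (m) |
|---|---|---|
| Marked ring | 0.5563, 0.0800 | – |
| Large disc | 0.5555, 0.0801 | 0.059 |
| Medium disc | 0.5565, 0.0800 | 0.075 |
| Small disc | 0.5567, 0.0799 | 0.091 |

- **Centring:** all three discs are within about 1 mm of the ring and of each other. Measured tilt was 0.1° or less.
- **Bystanders:** the tube rack, basket, scissors and dispenser look unmoved in the overhead picture. I compared it with the first one by eye, without measuring.
- **Disagreements:** the overhead and scene cameras differed from the wrist camera by up to about 7 mm, so I used the wrist camera. From the final view the large disc fits about 0.5 mm lower in x than in the earlier view (0.5560), which is within the fit's accuracy.
- **Contact:** the wrist force read about 5–6 N upward while the jaws closed on the medium and small discs on the table. It was gone after the lift.

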